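# Shut and latch the sediment sample case

## Robot

A 7-joint arm with a two-finger parallel gripper is mounted at the origin on the work surface. World frame = base frame: x ahead of the robot, y to its left, z up, the work surface at z = 0. Lengths are in m, angles in rad, forces in N, time in s.
With the tool pointing down it reaches from about 0.35 to 0.775 m from the base axis. Payload 3.1 kg.
Tool frame: the origin (TCP) lies midway between the tips of the shut fingers; the grasp point (between the pads) lies 19 mm behind it; z points along the fingers, y is the line along which they close (so a half turn about z gives the same grasp; the last joint's range is limited). The gripper opens to 85 mm and grips with 20 to 120 N. Pads are 22 mm wide; open, the fingers measure 114 mm over their backs; the gripper's body (76 mm by 85 mm) begins 54 mm behind the grasp point. The pads swing forward as they close: fully open they stand 13 mm farther back than shut.
Start: joints at [1.129, 0.311, 0.014, 1.512, -0.004, 1.319, -0.027], TCP at [0.214, -0.507, 0.231] pointing down, gripper open.
Joint ranges: [-2.7, 2.7], [-0.3, 1.91], [-1.27, 1.3], [0.12, 2.57], [-1.44, 4.58], [0.2, 2.03], [-3.05, 3.05]. Speed limits (rad/s): [2.79, 2.79, 3.14, 3.14, 3.14, 3.14, 3.14].

## Interface

Orientations are given as [roll, pitch, yaw] about the fixed x, y, z axes, in that order (R = Rz(yaw) Ry(pitch) Rx(roll)).
In Python, from station import manip gives the robot as it stands.
- The arm moves only by the tool move_arm, never from a script. Its argument "steps" is a list that holds one entry, the list of rows, each a list of 5 numbers: the shift along the tool's x, y, z as a fraction of full scale, then the turn about the tool's z as a fraction of full scale, then the closure, from -1 (fully open) to 1 (shut), so that 0 is half open. In form: [[[tx, ty, tz, spin, gripper], ...]]. A call has 1 to 20 rows; each row shifts and turns the commanded pose from where the row before left it, along the tool's axes as they then stand; what a row does not reach is not made up. Full scale, the value 1, is 20 mm for a shift and 180 degrees for a turn. A row lasts 1/8 s, in which the tool goes at most 62.5 mm and 10.7 degrees, less where a joint would pass 70% of its speed; a pose out of reach is approached as far as the arm can. A call with a number of a shift or a turn outside -1 to 1 is refused whole. A call with a gripper value outside its range is refused whole. The fingers move at their own pace and stop on an object; "newtons" is the grip in N (left out, the last holds). Time passes only in rows, so rows that do not move let the fingers close. It gives the time, the measured TCP pose, the force, the opening and the grip force at its end, in the units of the state.
- manip.get_obs(): the state, without advancing time (a new reading comes with each control period).
- manip.get_image(name): name is "side" or "top" or "wrist"; returns a dict with "image" (420x560x3 uint8, red, green, blue), "fov_y" (degrees; the focal length in pixels is half the picture's height over the tangent of half this angle, whatever the lens; pixels are square), "cx", "cy" (the principal point, pixels), "D" ([k1, k2, p1, p2, k3] as OpenCV has them; the pictures are not rectified), "world_to_cam" (4x4, takes a point from world to camera coordinates). Camera axes: x right, y up, looking along -z (the intrinsics and any distortion apply to the point x, -y, -z); pixel columns grow to the right and rows downward; lengths in m; the calibration is good to about 2 mm. A picture is of the moment at which its call begins. There is no depth.
- manip.hand_in(): hands the job in; it is judged then, once.
The state is a dict: "t": time; "q": joint angles; "joint_vel": joint speeds; "effort": joint torques, N m; "ee_pos": TCP position; "ee_rot": TCP orientation; "ft_force": force on the tool from outside, world axes, zero at the start; "torque": the same for the moment, N m; "finger_gap": opening from 0.0 (shut) to 1.0 (fully open); "grasp_force": force on a finger pad.
Only numpy, scipy, OpenCV 4.12 (cv2) and the standard library are available. Lean on these libraries where they do the work, as an engineer would, in place of code of your own. Each camera call takes 0.05 s, during which the arm holds its last target. There are 200 camera calls.

## Task

Shut the orange sample case and latch it: swing its tilted lid half up against the gasket, throw the latch's red lever right over towards the lid, press the wire loop down by its yellow tab until it catches under the keeper's nose, then fold the lever back down over centre until it lies flat and holds the case tight. Don't force anything, and leave the other things on the table and the magnifier on the case where they are.

Things in the scene. Friction and masses are not known exactly. Their poses are not given: they have to be found in the camera images.
- case: Orange case fixed to the table, standing on its hinged edge. Origin: under the seam, table level, mid-length; x from the deep half to the lid, y along the 260 mm length, z up. Deep half: x -95 to 0 mm; flat top 150 mm high. Lid: x 11 to 45 mm when shut. The latch lies across the seam on top, at mid-length. It moves only in the x-z plane.
- lid (a joint): Lid's swing (rad) about the y line at case x 0, z 8 mm. Positive: its top leans out to +x. It stays where left (a push of about 5 N at the top moves it). 0: at its stop, resting on the gasket. Push it fully to 0 before hooking: the keeper is otherwise out of the loop's reach.
- gasket (a joint): How far the lid is squeezed into its springy gasket (rad, about the same line, adding to lid): 0 at rest, negative when squeezed, 170 N m/rad (about 7 N per mm at the keeper). The closed latch holds it at about -0.04.
- lever (a joint): Lever angle (rad) about point pivot. 0: folded flat along -x, closed. 1.85: fully open, past upright and leaning to +x, at its stop. Stays where left. It must be fully open for the loop to reach the keeper. With the loop hooked it stiffens below about 1.5, is hardest near 0.8 (about 8 N at 42 mm from the pivot), passes centre near 0.3 and is then held down by the gasket.
- loop (a joint): Wire loop's angle (rad) relative to the lever, positive lifts its bar. Its elevation above case +x is 0.08 + loop - lever. It stays where left and swings with the lever.
- pivot (a point): Lever pivot: case x -32, z 166 mm (16 mm above the case top). The pivot block and base plate lie below it.
- lever_tip (a point): Tip of the lever, on its red end bar, 56 mm from the pivot. Lever: a plate 24 mm wide and 5 mm thick from the pivot to the tip. The loop is hinged on it 14 mm from the pivot (lever angle less 0.35 rad: below the plate when closed).
- bar (a point): Middle of the loop's crossbar, 5 mm thick, 33 mm long, 60 mm from the loop's hinge. Hooked: its centre is 5 to 9 mm below point keeper, within 4 mm of it in x. Resting on the nose it is beside or above the keeper instead. A push of about 5 to 20 N on the tab snaps it under.
- tab (a point): Middle of the top of the loop's yellow thumb tab, 24 mm long (along the loop), 26 mm wide, 4 mm thick, 74 mm from the loop's hinge, outward of the bar. The place to push or pinch. Hooked with the lever open: about case x 37, z 167 mm.
- keeper (a point): Middle of the keeper's round nose on the lid, 6 mm thick, 24 mm wide, overhanging to +x: case x 23, z 172.5 mm with the lid at 0, its top at 175.5 mm. The bar goes in under it from the +x side. Axes are the lid's. Keeper block below: 30 by 30 mm, top 10.5 mm below the nose's centre.
- lid_edge (a point): Outer top edge of the lid at mid-length (case x 45, z 150 mm when lid is 0). Flat outer face below it, with 3 mm ribs 65 and 95 mm from mid-length either way.
- jar_amber: bystander: brown sample jar with a black cap, 60 mm across, 85 mm high; origin at its underside
- jar_clear: bystander: green-tinted sample jar with a white cap, 60 mm across, 85 mm high; origin at its underside
- brush: bystander: small brush lying on the table; origin at its underside
- spoon: bystander: sample spoon lying on the table; origin at its underside
- rock: bystander: grey rock sample, 52 mm across, 33 mm high; origin at its underside
- loupe: bystander: small black magnifier, 28 mm across, 24 mm high, standing on top of the case's deep half near its +y end; origin at its underside

How it is judged:
On the way, in this order (a step that is already met when the one before it is completed fails the run):
1. the lid is pushed shut against the gasket (value of joint lid below 0.03 rad), for 0.2 s.
2. the loop's bar is caught under the keeper's nose, with the lever still up (z of bar in the frame of keeper below -0.004 m and x of bar in the frame of keeper between -0.007 and 0.005 m and value of joint lever above 1 rad), for 0.2 s.
At the end, for the whole second after the job is handed in: The loop's bar is under the keeper's nose (4 mm or more below it, -7 to 5 mm in x), the lever is folded flat (below 0.08 rad) and the lid is drawn tight into its gasket (joint gasket below -0.025 rad) (z of bar in the frame of keeper below -0.004 m and x of bar in the frame of keeper between -0.007 and 0.005 m and value of joint lever below 0.08 rad and value of joint gasket below -0.025 rad); the robot touches nothing.
It fails at once if a bystander is shoved more than 40 mm (distance of any of jar_amber, jar_clear, brush, spoon, rock, loupe from where it was at the start of the episode above 0.04 m).
It fails at once if the case or latch is forced: the fingers press on it with more than 90 N (contact force between the fingers and case above 90 N).
It also fails if it takes over 69 s, if anything falls off the work surface, if the arm or the gripper's body presses on something with over 40 N, if the wrist force passes 120 N, or if a joint passes its speed limit or range.

## Working session

There is one attempt and no reset: what is moved stays moved. The work goes in short steps, Python scripts to look and compute and a tool call to move; the robot and the scene stay as the last step left them, time stands still between calls to the robot, and variables do not carry over. Pictures are saved under pics/ and viewed, at most 10 in all, crops included, and the job is handed in when it is done.

Besides the shell and the picture viewer there is one more tool, called by a JSON object that holds its "name" and its "arguments", one argument or row to a line. move_arm: Moves the arm, as the interface text tells. Shift numbers are shares of 20 mm and turn numbers shares of 180 degrees, none past 1 either way. Its arguments: {"type":"object","properties":{"steps":{"type":"array","items":{"type":"array","items":{"type":"array","items":{"type":"number","minimum":-1,"maximum":1}}}},"newtons":{"type":"number"}},"required":["steps"]}

```bash
mkdir -p pics; ls
python3 - <<'E'
from station import manip
import cv2,numpy as np
o=manip.get_obs();print({k:np.round(v,3) for k,v in o.items()})
for n in("side","top"):
    d=manip.get_image(n);cv2.imwrite(f"pics/{n}0.png",d["image"][:,:,::-1])
    print(n,d["fov_y"],d["cx"],d["cy"],d["D"],np.round(d["world_to_cam"],3).tolist())
E
```

```text
pics
{'t': np.float64(0.0), 'q': array([ 1.129,  0.312,  0.014,  1.513, -0.004,  1.319, -0.027]), 'joint_vel': array([-0.   , -0.001,  0.001, -0.001, -0.   ,  0.002,  0.   ]), 'effort': array([ 0.0000e+00, -3.7992e+01,  1.4600e-01, -2.3059e+01,  1.2000e-02,
        1.4000e-02, -0.0000e+00]), 'ee_pos': array([ 0.214, -0.506,  0.23 ]), 'ee_rot': array([-3.139,  0.   ,  0.4  ]), 'ft_force': array([ 0.338,  0.502, -0.309]), 'torque': array([ 0.008, -0.017,  0.012]), 'grasp_force': np.float64(0.0), 'finger_gap': np.float64(0.999)}
side 42.05478671596287 274.23928016416585 213.33229958342895 [0.00222484 0.         0.         0.         0.        ] [[-0.98, -0.199, 0.002, 0.55], [0.109, -0.531, 0.84, -0.202], [-0.166, 0.823, 0.543, -1.245], [0.0, 0.0, 0.0, 1.0]]
top 56.23311786596322 278.93682691443814 214.6500875387889 [0.01203057 0.         0.         0.         0.        ] [[0.026, -0.999, 0.02, -0.064], [0.992, 0.029, 0.12, -0.605], [-0.121, 0.017, 0.993, -1.272], [0.0, 0.0, 0.0, 1.0]]
```

View pics/top0.png

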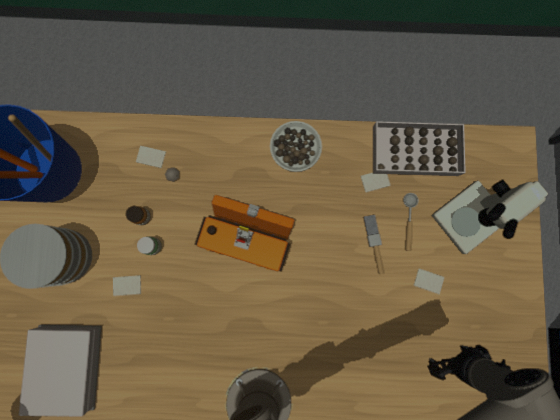

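View pics/side0.png

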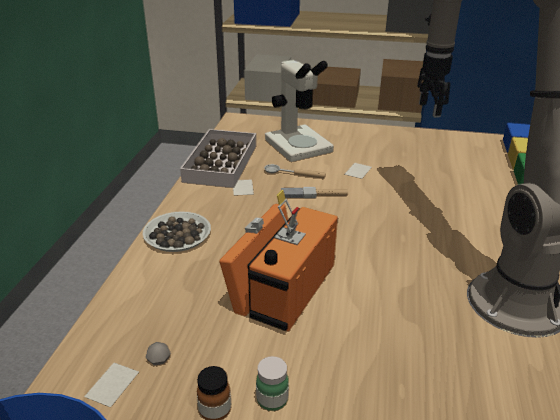

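Top view: the case is centred near (245,235), its lid leaning away from the robot (up in the picture), with the loupe at (212,230). Side view: the lever and loop stand up near (288,215), yellow tab at (281,198).

```bash
cat > h.py <<'E'
from station import manip
import cv2,numpy as np
def K(d):
    f=210/np.tan(np.radians(d["fov_y"])/2)
    return np.array([[f,0,d["cx"]],[0,f,d["cy"]],[0,0,1.]])
def ray(d,uv):
    n=cv2.undistortPoints(np.array([[uv]],float),K(d),np.array(d["D"],float))[0,0]
    M=np.array(d["world_to_cam"]);R=M[:3,:3]
    return -R.T@M[:3,3], R.T@np.array([n[0],-n[1],-1])
def plane(d,uv,z):
    c,r=ray(d,uv); return c+r*(z-c[2])/r[2]
def two(d1,u1,d2,u2):
    c1,r1=ray(d1,u1);c2,r2=ray(d2,u2)
    s=np.linalg.lstsq(np.c_[r1,-r2],c2-c1,rcond=None)[0]
    a,b=c1+s[0]*r1,c2+s[1]*r2
    return (a+b)/2,np.linalg.norm(a-b)
def proj(d,P):
    M=np.array(d["world_to_cam"]);p=M[:3,:3]@P+M[:3,3]
    return cv2.projectPoints(np.array([[p[0],-p[1],-p[2]]]),np.zeros(3),np.zeros(3),K(d),np.array(d["D"],float))[0][0,0]
E
python3 - <<'E'
import cv2,numpy as np
a=cv2.imread("pics/top0.png")[185:280,185:305];b=cv2.imread("pics/side0.png")[185:285,220:345]
a=cv2.resize(a,None,fx=6,fy=6,interpolation=cv2.INTER_CUBIC);b=cv2.resize(b,None,fx=6,fy=6,interpolation=cv2.INTER_CUBIC)
cv2.imwrite("pics/topc.png",a);cv2.imwrite("pics/sidec.png",b)
E
```

```text
(no output)
```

View pics/topc.png

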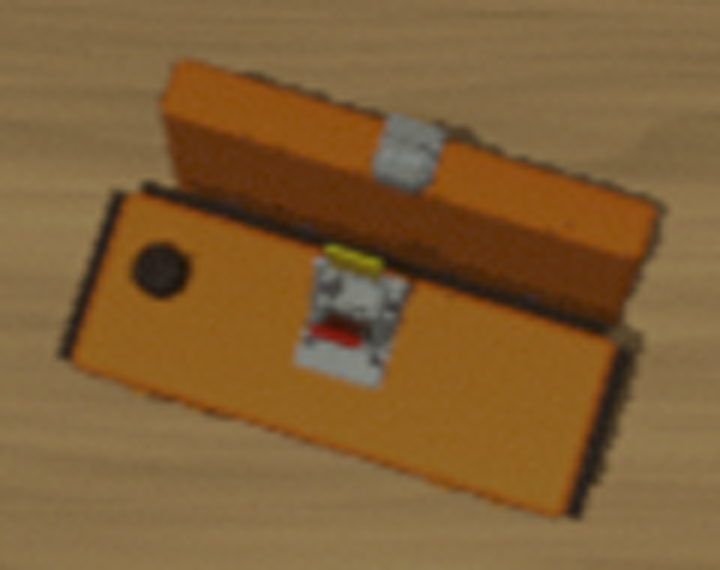

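View pics/sidec.png

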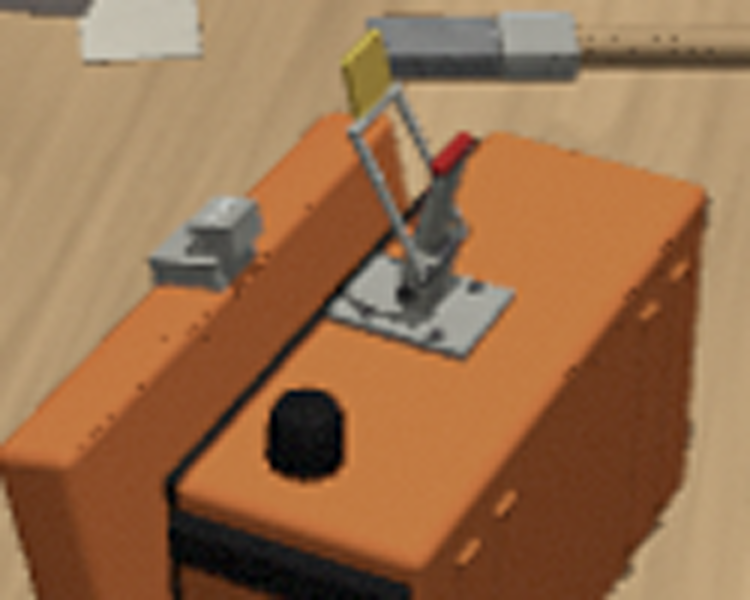

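Top crop: the deep half's corners are at about (118,192), (68,358), (575,518), (625,345); the tab is at (354,260), the red bar at (337,330) and the keeper at (412,150). Side crop: tab (366,75), red bar (453,155), pivot (410,290), keeper nose (222,230).

Run:
```python
from h import *
T=manip.get_image("top");S=manip.get_image("side")
t=lambda u,v:((u+.5)/6-.5+185,(v+.5)/6-.5+185)
s=lambda u,v:((u+.5)/6-.5+220,(v+.5)/6-.5+185)
C=[plane(T,t(*p),.15) for p in((118,192),(68,358),(575,518),(625,345))]
print(np.round(C,4)); print([round(np.linalg.norm(C[i]-C[(i+1)%4]),4) for i in range(4)])
for p in((172,485),(425,570),(706,195),(492,133)): print('side',plane(S,s(*p),.15).round(4))
P={}
yaw=np.mean([np.arctan2(*( (C[0]-C[3])[[1,0]]))-np.pi/2,np.arctan2(*((C[1]-C[2])[[1,0]]))-np.pi/2])
ex=np.array([np.cos(yaw),np.sin(yaw),0]);ey=np.array([-ex[1],ex[0],0])
ctr=sum(C)/4;O=ctr+ex*.0475;O[2]=0
print('yaw',yaw,'O',O)
def loc(P): return np.round([(P-O)@ex,(P-O)@ey,P[2]],4)
for n,a,b in(('tab',(354,260),(366,75)),('red',(337,330),(453,155)),('keeper',(408,158),(228,222)),('loupe',(160,268),(306,410)),('lidL',(182,62),(8,458)),('lidLin',(168,112),(75,467))):
    P,e=two(T,t(*a),S,s(*b)); print(n,P.round(4),'loc',loc(P),'gap',round(e,4))
# base plate on deep top: corners
for p in((330,312),(390,257),(515,292),(465,355)): print('plate',loc(plane(S,s(*p),.152)))
for u in((137,215),(147,245)): pass
```

```text
[[ 0.5806  0.1807  0.15  ]
 [ 0.4965  0.2014  0.15  ]
 [ 0.4238 -0.0541  0.15  ]
 [ 0.5106 -0.077   0.15  ]]
[np.float64(0.0867), np.float64(0.2656), np.float64(0.0897), np.float64(0.267)]
side [0.5801 0.1763 0.15  ]
side [0.488  0.2032 0.15  ]
side [ 0.4208 -0.0401  0.15  ]
side [ 0.5089 -0.068   0.15  ]
yaw -0.2712735602079904 O [0.54864879 0.0500252  0.        ]
tab [0.5394 0.0534 0.2454] loc [-0.0098  0.0008  0.2454] gap 0.0041
red [0.5072 0.0618 0.2213] loc [-0.0431  0.0003  0.2213] gap 0.006
keeper [0.5968 0.034  0.1629] loc [ 0.0507 -0.0025  0.1629] gap 0.0074
loupe [0.5396 0.1542 0.1719] loc [-0.0366  0.0979  0.1719] gap 0.003
lidL [0.6481 0.1534 0.1341] loc [0.0681 0.1263 0.1341] gap 0.0052
lidLin [0.6217 0.1588 0.1383] loc [0.0412 0.1244 0.1383] gap 0.0044
plate [-0.0065  0.0174  0.152 ]
plate [-0.0103 -0.0246  0.152 ]
plate [-0.0614 -0.0251  0.152 ]
plate [-0.0616  0.019   0.152 ]
```

{"name": "move_arm", "arguments": {
  "steps": [
    [[0, 0, 0, 0.0534, 1], [0, 0, 0, 0.0534, 1], [0, 0, 0, 0.0534, 1], [0, 0, 0, 0.0534, 1], [0.5, -1, 0, 0, 1], [0.5, -1, 0, 0, 1], [0.5, -1, 0, 0, 1], [0.5, -1, 0, 0, 1], [0.5, -1, 0, 0, 1], [0.5, -1, 0, 0, 1], [0.5, -1, 0, 0, 1], [0.5, -1, 0, 0, 1], [0.5, -1, 0, 0, 1], [0.5, -1, 0, 0, 1], [0.5, -1, 0, 0, 1], [0.5, -1, 0, 0, 1], [0.5, -1, 0, 0, 1], [0.5, -1, 0, 0, 1], [0.5, -1, 0, 0, 1], [0.5, -1, 0, 0, 1]]
  ],
  "newtons": 60
}}

```text
t: 2.7
ee_pos: [0.4543, -0.2406, 0.2311]
ee_rot: [-3.142, 0.0, -0.271]
ft_force: [-0.2, 0.8, -0.5]
finger_gap: -0.001
grasp_force: 0.0
```

{"name": "move_arm", "arguments": {
  "steps": [
    [[0.5, -1, 0, 0, 1], [0.5, -1, 0, 0, 1], [0.5, -1, 0, 0, 1], [0.5, -1, 0, 0, 1], [0.5, -1, 0, 0, 1], [0.5, -1, 0, 0, 1], [0.5, -1, 0, 0, 1], [0.5, -1, 0, 0, 1], [0.5, -1, 0, 0, 1], [0.5, -1, 0, 0, 1], [0.5, -1, 0, 0, 1], [0.5, -1, 0, 0, 1], [0.5, -1, 0, 0, 1], [0, 0, 0, 0, 1], [0, 0, 0, 0, 1]]
  ]
}}

```text
t: 4.58
ee_pos: [0.6485, -0.0264, 0.231]
ee_rot: [3.14, 0.001, -0.272]
ft_force: [0.1, 0.0, -0.2]
finger_gap: 0.003
grasp_force: 0.0
```

{"name": "move_arm", "arguments": {
  "steps": [
    [[0, 0, 1, 0, 1], [0, 0, 1, 0, 1], [0, 0, 1, 0, 1], [0, 0, 1, 0, 1], [0, 0, 1, 0, 1], [0, 0, 0.2, 0, 1], [-0.5, 0, 0, 0, 1], [-0.5, 0, 0, 0, 1], [-0.5, 0, 0, 0, 1], [-0.25, 0, 0, 0, 1], [-0.25, 0, 0, 0, 1], [-0.25, 0, 0, 0, 1], [-0.25, 0, 0, 0, 1]]
  ]
}}

```text
t: 6.2
ee_pos: [0.6072, -0.0137, 0.1317]
ee_rot: [-3.139, -0.016, -0.273]
ft_force: [7.1, -2.2, 5.7]
finger_gap: 0.002
grasp_force: 3.9
```

Run:
```python
from h import *
a=[cv2.resize(manip.get_image(n)["image"][y:y+110,x:x+130,::-1],None,fx=3,fy=3) for n,x,y in(("side",220,180),("top",180,175))]
cv2.imwrite("pics/c1.png",np.hstack(a))
```

```text
(no output)
```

View pics/c1.png

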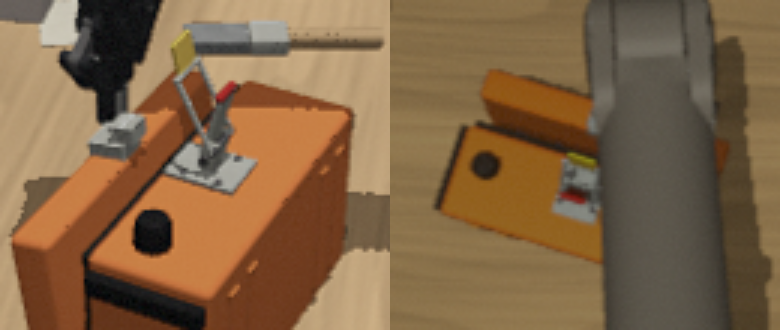

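The fingers are behind the lid beside the keeper and the lid is moving (gap narrowed, seam near (175,140) still open). Continue pushing.

{"name": "move_arm", "arguments": {
  "steps": [
    [[-0.2, 0, 0, 0, 1], [-0.2, 0, 0, 0, 1], [-0.2, 0, 0, 0, 1], [-0.1, 0, 0, 0, 1], [0, 0, 0, 0, 1]]
  ]
}}

```text
t: 6.92
ee_pos: [0.5915, -0.0092, 0.1304]
ee_rot: [-3.14, -0.011, -0.272]
ft_force: [5.4, -1.8, 4.2]
finger_gap: 0.005
grasp_force: 2.7
```

{"name": "move_arm", "arguments": {
  "steps": [
    [[-0.1, 0, 0, 0, 1], [-0.1, 0, 0, 0, 1], [0, 0, 0, 0, 1]]
  ]
}}

```text
t: 7.3
ee_pos: [0.5886, -0.0084, 0.1305]
ee_rot: [-3.139, -0.013, -0.272]
ft_force: [6.4, -1.9, 3.2]
finger_gap: 0.002
grasp_force: 3.5
```

{"name": "move_arm", "arguments": {
  "steps": [
    [[-0.1, 0, 0, 0, 1], [-0.1, 0, 0, 0, 1], [0, 0, 0, 0, 1]]
  ]
}}

```text
t: 7.68
ee_pos: [0.5877, -0.0082, 0.1309]
ee_rot: [-3.138, -0.019, -0.273]
ft_force: [12.3, -2.4, -0.1]
finger_gap: -0.002
grasp_force: 6.2
```

{"name": "move_arm", "arguments": {
  "steps": [
    [[-0.1, 0, 0, 0, 1], [-0.1, 0, 0, 0, 1], [0, 0, 0, 0, 1], [0, 0, 0, 0, 1]]
  ]
}}

```text
t: 8.18
ee_pos: [0.5869, -0.0079, 0.1313]
ee_rot: [-3.137, -0.026, -0.274]
ft_force: [17.6, -3.7, -3.0]
finger_gap: 0.002
grasp_force: 8.9
```

{"name": "move_arm", "arguments": {
  "steps": [
    [[0.5, 0, 0, 0, 1], [1, 0, 0, 0, 1], [1, 0, -1, 0, 1], [0, 0, -1, 0, 1], [0, 0, -1, 0, 1], [0, 0, -1, 0, 1], [0, 0, -1, 0, 1], [0, 0, -1, 0, 1], [0, 0, -1, 0, 1], [0, 0, -1, 0, 1]]
  ]
}}

```text
t: 9.43
ee_pos: [0.6231, -0.0182, 0.2879]
ee_rot: [3.141, 0.001, -0.271]
ft_force: [0.6, -0.5, 0.3]
finger_gap: -0.007
grasp_force: 0.0
```

{"name": "move_arm", "arguments": {
  "steps": [
    [[-0.97, -0.25, 0, 0, 1], [-0.97, -0.25, 0, 0, 1], [-0.97, -0.25, 0, 0, 1], [-0.97, -0.25, 0, 0, 1], [-0.97, -0.25, 0, 0, 1], [-0.97, -0.25, 0, 0, 1], [-0.97, -0.25, 0, 0, 1], [-0.97, -0.25, 0, 0, 1], [-0.97, -0.25, 0, 0, 1], [0, 0, 0, 0, 1], [0, 0, 0, 0, 1]]
  ]
}}

```text
t: 10.8
ee_pos: [0.468, 0.071, 0.2873]
ee_rot: [3.141, -0.001, -0.272]
ft_force: [0.2, 0.7, 0.3]
finger_gap: 0.002
grasp_force: 0.0
```

Run:
```python
from h import *
a=cv2.resize(manip.get_image("side")["image"][180:290,220:350,::-1],None,fx=3,fy=3)
W=manip.get_image("wrist");w=W["image"][:,:,::-1];cv2.imwrite("pics/w2.png",w)
cv2.imwrite("pics/c2.png",np.hstack([a,cv2.resize(w,(400,300))[:,:] if 0 else cv2.copyMakeBorder(cv2.resize(w,(400,300)),0,30,0,0,0)]))
print(np.round(W["world_to_cam"],3),W["fov_y"])
```

```text
[[-0.269 -0.963 -0.     0.193]
 [ 0.93  -0.259 -0.26  -0.37 ]
 [ 0.251 -0.07   0.966 -0.546]
 [ 0.     0.     0.     1.   ]] 61.23969203383351
```

View pics/c2.png

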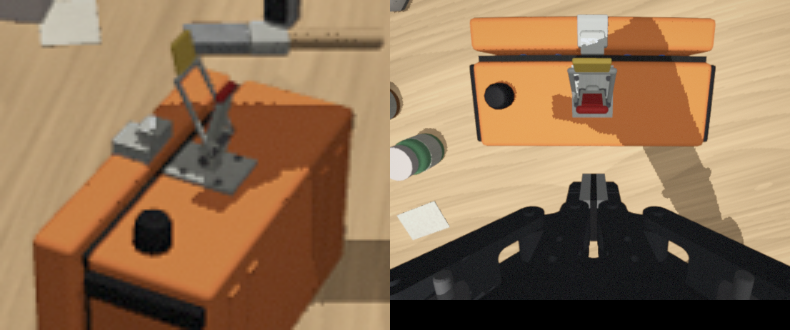

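Lid is shut; in the wrist view the latch at column 593 is in line with the fingers, lever still at about 1.4 rad. Refine the case origin from this view.

Run:
```python
from h import *
W=manip.get_image("wrist");hsv=cv2.cvtColor(W["image"],cv2.COLOR_RGB2HSV)
O=np.array([.5486,.0500,0]);ex=np.array([np.cos(.271),-np.sin(.271),0]);ey=np.array([-ex[1],ex[0],0])
loc=lambda P:np.round([(P-O)@ex,(P-O)@ey,P[2]],4)
m=(hsv[...,0]<20)&(hsv[...,1]>150)&(hsv[...,2]>140)
for c in(180,230,265,):
    r=np.flatnonzero(m[:,c]);sp=np.split(r,np.flatnonzero(np.diff(r)>2)+1)
    print(c,[(g[0],g[-1],loc(plane(W,(c,g[0]-.5),.15)),loc(plane(W,(c,g[-1]+.5),.15))) for g in sp if len(g)>8])
for n,lo,hi in(("yel",22,35),("red",170,180)):
    mm=(hsv[...,0]>=lo)&(hsv[...,0]<=hi)&(hsv[...,1]>150)&(hsv[...,2]>60);mm[:,:240]=0;mm[:,330:]=0;mm[180:]=0
    k=cv2.connectedComponentsWithStats(mm.astype(np.uint8));i=1+np.argmax(k[2][1:,4]);x,y,w,h,a=k[2][i]
    z={"yel":.2454,"red":.2213}[n]
    print(n,k[2][i],k[3][i],loc(plane(W,k[3][i],z)),loc(plane(W,(x+w/2,y-.5),z)),loc(plane(W,(x+w/2,y+h-.5),z)))
# keeper grey
g=W["image"][20:80,280:285].mean(1).astype(int);print([ (i+20,*v) for i,v in enumerate(g)][::2])
for r in (20,45,60,68):print(r,loc(plane(W,(282,r),.1755)))
```

```text
180 [(np.int64(24), np.int64(70), array([0.044 , 0.0742, 0.15  ]), array([0.011 , 0.0763, 0.15  ])), (np.int64(87), np.int64(203), array([-0.0006,  0.0771,  0.15  ]), array([-0.0928,  0.0839,  0.15  ]))]
230 [(np.int64(24), np.int64(70), array([0.0436, 0.0375, 0.15  ]), array([0.0107, 0.0386, 0.15  ])), (np.int64(86), np.int64(203), array([-0.0002,  0.039 ,  0.15  ]), array([-0.0928,  0.0426,  0.15  ]))]
265 [(np.int64(165), np.int64(203), array([-0.0606,  0.0133,  0.15  ]), array([-0.0928,  0.0138,  0.15  ]))]
yel [257  87  53  13 548] [282.32481752  93.55291971] [-0.0095 -0.0012  0.2454] [-0.0061 -0.0018  0.2454] [-0.0124 -0.0018  0.2454]
red [271 133   3   6   8] [271.75  135.625] [-0.0323  0.0051  0.2213] [-0.0305  0.0047  0.2213] [-0.034   0.0047  0.2213]
[(20, np.int64(188), np.int64(176), np.int64(157)), (22, np.int64(201), np.int64(203), np.int64(198)), (24, np.int64(203), np.int64(205), np.int64(200)), (26, np.int64(207), np.int64(210), np.int64(205)), (28, np.int64(209), np.int64(212), np.int64(207)), (30, np.int64(208), np.int64(210), np.int64(206)), (32, np.int64(206), np
[... 611 characters left out ...]
p.int64(230), np.int64(233)), (58, np.int64(226), np.int64(229), np.int64(233)), (60, np.int64(222), np.int64(225), np.int64(229)), (62, np.int64(151), np.int64(153), np.int64(152)), (64, np.int64(135), np.int64(137), np.int64(134)), (66, np.int64(134), np.int64(137), np.int64(134)), (68, np.int64(134), np.int64(136), np.int64(134)), (70, np.int64(135), np.int64(137), np.int64(133)), (72, np.int64(135), np.int64(136), np.int64(134)), (74, np.int64(126), np.int64(128), np.int64(124)), (76, np.int64(70), np.int64(71), np.int64(69)), (78, np.int64(27), np.int64(28), np.int64(27))]
20 [ 0.0401 -0.0007  0.1755]
45 [ 0.0245 -0.0007  0.1755]
60 [ 0.0149 -0.0006  0.1755]
68 [ 0.0097 -0.0006  0.1755]
```

{"name": "move_arm", "arguments": {
  "steps": [
    [[0, 0, 1, 0, 1], [0, 0, 1, 0, 1], [0, 0, 1, 0, 1], [0, 0, 1, 0, 1], [0.5, 0, 0, 0, 1], [0.5, 0, 0, 0, 1], [0.3, 0, 0, 0, 1], [0.3, 0, 0, 0, 1], [0.3, 0, 0, 0, 1], [0.2, 0, 0, 0, 1], [0, 0, 0, 0, 1]]
  ]
}}

```text
t: 12.32
ee_pos: [0.5087, 0.0602, 0.2073]
ee_rot: [-3.141, -0.001, -0.271]
ft_force: [-0.3, -0.3, -0.1]
finger_gap: -0.002
grasp_force: 0.0
```

{"name": "move_arm", "arguments": {
  "steps": [
    [[0.2, 0, 0, 0, 1], [0.15, 0, 0, 0, 1], [0, 0, 0, 0, 1]]
  ]
}}

```text
t: 12.7
ee_pos: [0.5149, 0.0583, 0.2069]
ee_rot: [3.141, 0.001, -0.271]
ft_force: [-0.7, -0.1, -0.7]
finger_gap: -0.003
grasp_force: 0.6
```

{"name": "move_arm", "arguments": {
  "steps": [
    [[0.1, 0, 0, 0, 1], [0.1, 0, 0, 0, 1], [0, 0, 0, 0, 1]]
  ]
}}

```text
t: 13.08
ee_pos: [0.5179, 0.0576, 0.2071]
ee_rot: [3.141, 0.002, -0.271]
ft_force: [-3.5, 1.4, 1.0]
finger_gap: 0.0
grasp_force: 2.1
```

Run:
```python
from h import *
a=cv2.resize(manip.get_image("side")["image"][170:280,220:350,::-1],None,fx=3,fy=3)
w=manip.get_image("wrist")["image"][0:200,170:400,::-1]
w=cv2.resize(w,(379,330))
cv2.imwrite("pics/c3.png",np.hstack([a,w]))
```

```text
(no output)
```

View pics/c3.png

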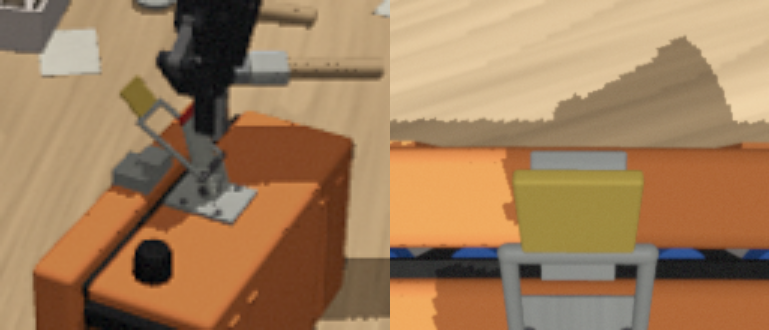

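The lever has swung over towards the lid with the loop lowered to about 45°; force starts to rise. A little more to reach the stop.

{"name": "move_arm", "arguments": {
  "steps": [
    [[0.1, 0, 0, 0, 1], [0.1, 0, 0, 0, 1], [0, 0, 0, 0, 1]]
  ]
}}

```text
t: 13.55
ee_pos: [0.5183, 0.0575, 0.207]
ee_rot: [3.14, 0.009, -0.27]
ft_force: [-11.8, 2.3, 5.2]
finger_gap: -0.001
grasp_force: 6.5
```

{"name": "move_arm", "arguments": {
  "steps": [
    [[0.1, 0, 0, 0, 1], [0, 0, 0, 0, 1]]
  ]
}}

```text
t: 13.8
ee_pos: [0.5184, 0.0575, 0.2069]
ee_rot: [3.139, 0.013, -0.269]
ft_force: [-15.9, 1.6, 7.4]
finger_gap: -0.003
grasp_force: 8.5
```

{"name": "move_arm", "arguments": {
  "steps": [
    [[-0.5, 0, 0, 0, 1], [-1, 0, 0, 0, 1], [0, 0, -1, 0, 1], [0, 0, -1, 0, 1], [0, 0, -1, 0, 1], [0, 0, -1, 0, 1], [1, 0, 0, 0, 1], [1, 0, 0, 0, 1], [1, 0, 0, 0, 1], [1, 0, 0, 0, 1], [0.8, 0, 0, 0, 1], [0, 0, 0, 0, 1], [0, 0, 0, 0, 1]]
  ]
}}

```text
t: 15.42
ee_pos: [0.5883, 0.0382, 0.2876]
ee_rot: [-3.141, -0.001, -0.271]
ft_force: [0.7, -0.9, 0.4]
finger_gap: 0.001
grasp_force: 0.0
```

```bash
cat >> h.py <<'E'
O=np.array([.5486,.0500,0]);ex=np.array([np.cos(.271),-np.sin(.271),0]);ey=np.array([-ex[1],ex[0],0])
loc=lambda P:np.round([(P-O)@ex,(P-O)@ey,P[2]],4)
E
python3 - <<'E'
from h import *
print(loc(manip.get_obs()["ee_pos"]))
S=manip.get_image("side")
a=cv2.resize(S["image"][170:280,220:350,::-1],None,fx=5,fy=5,interpolation=cv2.INTER_CUBIC)
cv2.imwrite("pics/c4.png",a)
W=lambda x,z,y=0:O+ex*x+ey*y+np.array([0,0,z])
for n,p in(("tip1.85",W(-.0166,.2198)),("tip1.6",W(-.0304,.222)),("tab",W(.0245,.2265))): print(n,((proj(S,p)-[220,170])*5).round())
E
```

```text
[ 0.0414 -0.0008  0.2876]
tip1.85 [313. 189.]
tip1.6 [342. 192.]
tab [228. 153.]
```

View pics/c4.png

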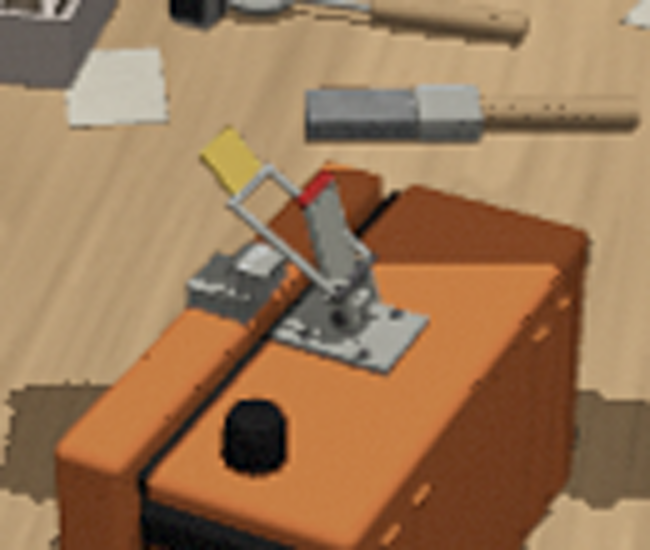

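Lever at (317,188) matches fully open (313,189 predicted), and the tab is at (230,162) as predicted. Now press the tab.

{"name": "move_arm", "arguments": {
  "steps": [
    [[-0.15, 0, 1, 0, 1], [0, 0, 1, 0, 1], [0, 0, 0.6, 0, 1], [0, 0, 0.4, 0, 1], [0, 0, 0.4, 0, 1], [0, 0, 0.4, 0, 1], [0, 0, 0.4, 0, 1], [0.05, 0, 0.4, 0, 1], [0.1, 0, 0.4, 0, 1], [0, 0, 0.2, 0, 1], [0, 0, 0, 0, 1]]
  ]
}}

```text
t: 16.85
ee_pos: [0.5881, 0.0381, 0.1832]
ee_rot: [3.141, 0.0, -0.271]
ft_force: [-0.6, -0.9, -1.0]
finger_gap: 0.003
grasp_force: 0.0
```

{"name": "move_arm", "arguments": {
  "steps": [
    [[0, 0, 0.2, 0, 1], [0, 0, 0.15, 0, 1], [0, 0, 0, 0, 1]]
  ]
}}

```text
t: 17.23
ee_pos: [0.5884, 0.0381, 0.1771]
ee_rot: [-3.141, -0.001, -0.271]
ft_force: [-1.1, 0.1, 2.5]
finger_gap: 0.003
grasp_force: 1.7
```

{"name": "move_arm", "arguments": {
  "steps": [
    [[0, 0, 0.15, 0, 1], [0, 0, 0.1, 0, 1], [0, 0, 0, 0, 1]]
  ]
}}

```text
t: 17.6
ee_pos: [0.5878, 0.0381, 0.1704]
ee_rot: [3.141, 0.001, -0.271]
ft_force: [0.3, -0.1, 0.1]
finger_gap: -0.0
grasp_force: 0.0
```

{"name": "move_arm", "arguments": {
  "steps": [
    [[0, 0, 0.1, 0, 1], [0, 0, 0.1, 0, 1], [0, 0, 0, 0, 1]]
  ]
}}

```text
t: 17.98
ee_pos: [0.588, 0.0381, 0.167]
ee_rot: [3.141, 0.0, -0.271]
ft_force: [-0.6, -0.2, 0.9]
finger_gap: -0.002
grasp_force: 0.0
```

{"name": "move_arm", "arguments": {
  "steps": [
    [[0, 0, 0.1, 0, 1], [0, 0, 0.1, 0, 1], [0, 0, 0, 0, 1]]
  ]
}}

```text
t: 18.35
ee_pos: [0.5883, 0.0382, 0.1659]
ee_rot: [-3.141, -0.002, -0.271]
ft_force: [-3.1, 0.5, 9.9]
finger_gap: 0.0
grasp_force: 5.0
```

Run:
```python
from h import *
S=manip.get_image("side")
a=cv2.resize(S["image"][180:250,230:330,::-1],None,fx=4,fy=4,interpolation=cv2.INTER_CUBIC)
w=cv2.resize(manip.get_image("wrist")["image"][100:,170:400,::-1],(230,320))
w=cv2.copyMakeBorder(w[:280],0,0,0,0,0)
cv2.imwrite("pics/c5.png",np.hstack([a,w]))
```

```text
(no output)
```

View pics/c5.png

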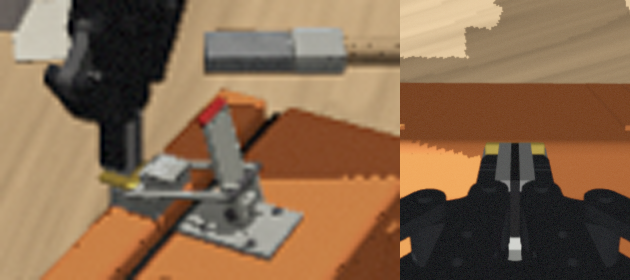

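The bar is seen running under the keeper nose with the tab at its hooked height (tab at (118,178), fingertip z 0.166). Release and go to the lever's lid side.

{"name": "move_arm", "arguments": {
  "steps": [
    [[0, 0, -0.7, 0, 1], [0, 0, -0.7, 0, 1], [0, 0, -0.7, 0, 1], [0, 0, 0, 0, 1], [-0.7, 0, 0, 0, 1], [-0.7, 0, 0, 0, 1], [-0.4, 0, 0, 0, 1], [-0.4, 0, 0, 0, 1], [-0.3, 0, 0, 0, 1], [-0.3, 0, 0, 0, 1], [0, 0, 0, 0, 1]]
  ]
}}

```text
t: 19.82
ee_pos: [0.5337, 0.0533, 0.2054]
ee_rot: [3.142, 0.0, -0.271]
ft_force: [1.3, -0.6, 0.9]
finger_gap: 0.001
grasp_force: 0.7
```

Run:
```python
from h import *
print(loc(manip.get_obs()["ee_pos"]))
S=manip.get_image("side")
a=cv2.resize(S["image"][180:250,230:330,::-1],None,fx=6,fy=6,interpolation=cv2.INTER_CUBIC)
cv2.imwrite("pics/c6.png",a)
```

```text
[-0.0152 -0.0008  0.2054]
```

View pics/c6.png

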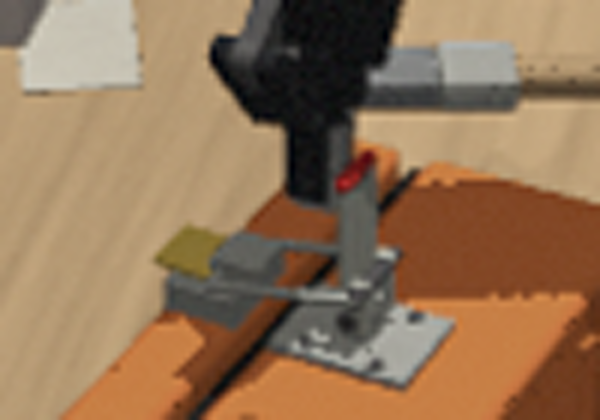

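Loop remains hooked (wires run under the nose at (250,250)) and the lever is moving with the finger, now near upright. Continue along the arc.

{"name": "move_arm", "arguments": {
  "steps": [
    [[-0.3, 0, 0, 0, 1], [-0.3, 0, 0, 0, 1], [-0.3, 0, 0, 0, 1], [-0.3, 0, 0.08, 0, 1], [-0.3, 0, 0.08, 0, 1], [-0.3, 0, 0.1, 0, 1]]
  ]
}}

```text
t: 20.62
ee_pos: [0.502, 0.0617, 0.201]
ee_rot: [-3.141, -0.007, -0.272]
ft_force: [6.5, -1.6, 0.4]
finger_gap: -0.005
grasp_force: 3.0
```

{"name": "move_arm", "arguments": {
  "steps": [
    [[-0.15, 0, 0.18, 0, 1], [-0.15, 0, 0.18, 0, 1], [-0.15, 0, 0.2, 0, 1], [-0.1, 0, 0.2, 0, 1], [0, 0, 0, 0, 1]]
  ]
}}

```text
t: 21.25
ee_pos: [0.4875, 0.0659, 0.1839]
ee_rot: [3.141, 0.003, -0.271]
ft_force: [0.4, 0.9, 1.3]
finger_gap: -0.003
grasp_force: 0.6
```

{"name": "move_arm", "arguments": {
  "steps": [
    [[-0.1, 0, 0.2, 0, 1], [-0.05, 0, 0.2, 0, 1], [0, 0, 0.2, 0, 1], [0, 0, 0.1, 0, 1], [0, 0, 0, 0, 1]]
  ]
}}

```text
t: 21.88
ee_pos: [0.4856, 0.0668, 0.1706]
ee_rot: [3.142, 0.001, -0.271]
ft_force: [0.0, 1.0, 0.7]
finger_gap: 0.003
grasp_force: 0.3
```

{"name": "move_arm", "arguments": {
  "steps": [
    [[0, 0, 0.1, 0, 1], [0, 0, 0.05, 0, 1], [0, 0, 0, 0, 1]]
  ]
}}

```text
t: 22.25
ee_pos: [0.4857, 0.0669, 0.1704]
ee_rot: [-3.142, -0.0, -0.271]
ft_force: [-5.7, -0.4, 14.3]
finger_gap: 0.004
grasp_force: 7.4
```

{"name": "move_arm", "arguments": {
  "steps": [
    [[0, 0, 0.1, 0, 1], [0, 0, 0.05, 0, 1], [0, 0, 0, 0, 1]]
  ]
}}

```text
t: 22.62
ee_pos: [0.4858, 0.0669, 0.1701]
ee_rot: [3.141, -0.002, -0.271]
ft_force: [-10.9, -2.1, 29.3]
finger_gap: -0.001
grasp_force: 14.3
```

{"name": "move_arm", "arguments": {
  "steps": [
    [[0, 0, -0.5, 0, 1], [0, 0, -1, 0, 1], [0, 0, -1, 0, 1], [0, 0, -1, 0, 1], [0, 0, -1, 0, 1], [0, 0, -1, 0, 1], [-1, 0, -1, 0, 1], [-1, 0, 0, 0, 1], [0, 0, 0, 0, 1]]
  ]
}}

```text
t: 23.75
ee_pos: [0.4469, 0.0779, 0.2949]
ee_rot: [-3.141, -0.0, -0.27]
ft_force: [-0.1, -0.5, -1.0]
finger_gap: 0.001
grasp_force: 0.0
```

Run:
```python
from h import *
print(loc(manip.get_obs()["ee_pos"]))
S=manip.get_image("side");W=manip.get_image("wrist")
R={}
for nm,d in(("S",S),("W",W)):
    hsv=cv2.cvtColor(d["image"],cv2.COLOR_RGB2HSV)
    for n,m in(("yel",(hsv[...,0]>=21)&(hsv[...,0]<=35)&(hsv[...,1]>130)&(hsv[...,2]>50)),("red",((hsv[...,0]>=170)|(hsv[...,0]<=3))&(hsv[...,1]>150)&(hsv[...,2]>60))):
        P=O+ex*(.03 if n=="yel" else -.085)+np.array([0,0,.167]);u=proj(d,P);r=25 if nm=="S" else 60
        k=np.zeros(m.shape,bool);a,b=u.astype(int);k[max(b-r,0):b+r,max(a-r,0):a+r]=1
        c=cv2.connectedComponentsWithStats((m&k).astype(np.uint8))
        if c[0]<2: print(nm,n,"none",u);continue
        i=1+np.argmax(c[2][1:,4]);print(nm,n,c[2][i],c[3][i].round(1),'exp',u.round(1));R[nm,n]=c[3][i]
for n in("yel","red"):
    if ("S",n) in R and ("W",n) in R:
        P,e=two(S,R["S",n],W,R["W",n]);print(n,loc(P),e)
# lid position from wrist
hsv=cv2.cvtColor(W["image"],cv2.COLOR_RGB2HSV);m=(hsv[...,0]<20)&(hsv[...,1]>150)&(hsv[...,2]>90)
for y in(.04,.06,.075):
    c=int(proj(W,O+ex*.0+ey*y+np.array([0,0,.15]))[0]);r=np.flatnonzero(m[:,c]);sp=np.split(r,np.flatnonzero(np.diff(r)>2)+1)
    print(c,[(loc(plane(W,(c,g[0]-.5),.15))[0],loc(plane(W,(c,g[-1]+.5),.15))[0]) for g in sp if len(g)>8])
```

```text
[-0.1055 -0.0004  0.2949]
S yel [260 216  10  10  60] [264.4 219.9] exp [263.5 222.7]
S red [298 230  15   7  59] [304.9 232.6] exp [310.9 236.3]
W yel [297  13   6   8  17] [300.   16.5] exp [282.3   7.9]
W red [273 129  23  39 877] [283.8 147.9] exp [282.4 170. ]
yel [ 0.0287 -0.0109  0.1672] 0.009008392591119126
red [-0.0687 -0.0016  0.1705] 0.002436151711033892
230 [(np.float64(0.0388), np.float64(0.0057)), (np.float64(-0.0), np.float64(-0.0934))]
204 [(np.float64(0.039), np.float64(0.0052)), (np.float64(0.0001), np.float64(-0.0925))]
184 [(np.float64(0.0392), np.float64(0.0053)), (np.float64(0.0003), np.float64(-0.0925))]
```

```bash
python3 -c "
from station import manip
print(manip.hand_in())"
```

```text
the job is handed in; nothing more can be done
None
```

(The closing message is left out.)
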